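# Take the bowl-steady roller out of its fork

### The arm

A 7-joint arm with a two-finger parallel gripper is mounted at the origin on the work surface. World frame = base frame: x ahead of the robot, y to its left, z up, the work surface at z = 0. Lengths are in m, angles in rad, forces in N, time in s.
With the tool pointing down it reaches from about 0.4 to 0.85 m from the base axis. Payload 10.4 kg.
Tool frame: the origin (TCP) lies on the front face of the gripper's body, between the roots of the fingers; the fingertips stand 73 mm ahead of it and the grasp point (between the pads) lies 54 mm ahead of it; x points along the fingers, y is the direction in which the jaws open and shut, and the axes are right-handed (so a half turn about x gives the same grasp; the last joint's range is limited). The gripper opens to 85 mm and grips with 20 to 120 N. Pads are 22 mm wide; open, the fingers measure 114 mm over their backs; the gripper's body (76 mm by 85 mm) begins 54 mm behind the grasp point. The pads swing forward as they close: fully open they stand 13 mm farther back than shut.
Start: joints at [1.296, 0.332, -0.065, 1.46, 0.022, 1.35, -0.088], TCP at [0.156, -0.605, 0.304] pointing down, gripper open.
Joint ranges: [-2.6, 2.6], [-0.5, 2.12], [-1.47, 1.34], [0.16, 2.42], [-1.27, 4.41], [0.06, 2.06], [-2.6, 2.6]. Speed limits (rad/s): [2.22, 2.22, 2.79, 2.79, 3.14, 3.14, 3.14].

### API

Orientations are given as a unit quaternion [x, y, z, w].
In Python, from workcell import manip gives the robot as it stands. The module is installed in compiled form; this text tells all that it offers.
- The arm moves only by the tool arm_command, never from a script. Its argument "moves" is a list that holds one entry, the list of rows, each a list of 5 numbers: the closure, from 0 (fully open) to 1 (shut), then the shift along the tool's x, y, z in units of 25 mm (1.0 is 25 mm), then the turn about the tool's x in degrees. A call has 1 to 12 rows; each row shifts and turns the commanded pose from where the row before left it, along the tool's axes as they then stand; what a row does not reach is not made up. A row lasts 1/12 s, in which the tool goes at most 41.7 mm and 7.16 degrees, less where a joint would pass 70% of its speed; a pose out of reach is approached as far as the arm can. A call is refused whole if a number of a shift passes 1 or a number of a turn 7.16, either way. A call with a gripper value outside its range is refused whole. The fingers move at their own pace and stop on an object; "force" is the grip in N (left out, the last holds). Time passes only in rows, so rows that do not move let the fingers close. It gives the time, the measured TCP pose, the force and the opening at its end, in the units of the state.
- manip.get_obs(): the state, without advancing time (a new reading comes with each control period).
- manip.camera(name): name is "side" or "top"; returns the picture (420x560x3 uint8, red, green, blue); there is no depth.
- manip.camera_info(name): a dict with "vfov" (degrees; the focal length in pixels is half the picture's height over the tangent of half this angle, whatever the lens; pixels are square), "cx", "cy" (the principal point, pixels), "pose" (4x4, takes a point from camera to world coordinates). Camera axes: x right, y down, z forward; pixel columns grow to the right and rows downward; lengths in m; the calibration is good to about 2 mm. A picture is of the moment at which its call begins. camera_info takes no time and is no camera call.
- manip.hand_in(): hands the job in, once; it reports no verdict.
Trained networks look in the newest picture that a camera, given by its name, has taken for a name from the list of things; names that differ only in an ending like _2 or _b are one class to them, and where a whole thing is asked for, a point or a joint stands for the part that bears it (a point fixed in the world has none). Each returns a list of dicts, best first, with "confidence" (0 to 1); they miss things now and then, are a little off and sometimes report something else, mostly with a low value. They report only what shows in the picture. A call takes as long as a camera call. They do not tell look-alikes from the thing itself.
- manip.regions_of(query, camera): "mask" (420x560 bool, what is visible of it) and "rect" ([left, top, right, bottom] in pixels, round what is visible of it).
- manip.pinpoint(query, camera): "pixel" ([row, column] in pixels: a listed point, or the origin of a listed thing).
The state is a dict: "clock": time; "joint_pos": joint angles; "joint_velocities": joint speeds; "tau": joint torques, N m; "position": TCP position; "ee_rot": TCP orientation; "ft_force": force on the tool from outside, world axes, zero at the start; "torque": the same for the moment, N m; "grip_width": opening from 0.0 (shut) to 1.0 (fully open).
Only numpy, scipy, OpenCV 4.12 (cv2) and the standard library are available. Lean on these libraries where they do the work, as an engineer would, in place of code of your own. Each camera call takes 0.05 s, during which the arm holds its last target.

### The job

Flip the red cam lever of the yellow roller fork fully open, over to the back, and only then lower the orange roller gently down its sloping slots until the axle is clear of them and the roller lies in the wooden catch tray in front, its axle still level and square to the fork. Do not force the roller past the closed cam, do not throw or drop it, and leave the other things on the bench where they are.

Things in the scene. Friction and masses are not known exactly. Their poses are not given: they have to be found in the camera images.
- fork: Yellow fork fixed to the bench, wooden catch tray at its front. Origin: on the bench; x to the back (away from the tray), y left, z up. Base 12 mm thick, x -90 to 70, y -75 to 75 mm. Two 12 mm cheeks at y = +41 and -41 mm (70 mm clear between), x -35 to 58, up to 106 mm high; nothing joins them above the base, so behind the roller it is open from above. Numbers in mm in this frame are used below.
- slot_seat (a point): Where the seated axle's centre lies, x 30, y 0, z 71 mm in the fork's frame. Each cheek has a slot 15 mm high, closed at the back, sloping 22 degrees down towards the tray (-x) and open at the front, 50 mm further down the slope.
- slot_mouth (a point): Midway between the open slot ends, at axle height: x -16, z 52 mm in the fork's frame. An axle centre that passes it leaves the slots and the roller settles 4 to 6 mm onto the tray floor.
- tray_rest (a point): Where the roller's centre comes to rest, x -48, z 46 mm in the fork's frame. The tray floor falls 4 degrees to a front lip (inner face x -77, top 40 mm high), so a roller pushed out of the slots rolls on against the lip by itself. Side walls 30 mm high, inner faces at y = +62 and -62 mm.
- roller: Orange roller, 60 mm diameter, 62 mm long, about 0.35 kg, in one piece with a steel axle 116 mm long with square 12 mm ends. Origin: its centre; y along the axle. It starts in the back of the slots, top 101 mm above the bench. Friction of the axle ends keeps it from sliding by itself when the cam is open; a push of a few newtons from behind at axle height moves it.
- cam_lever (a joint): Red cam lever on the outside of the fork's right (-y) cheek. rad: 0 = closed (handle leans 0.35 rad from upright towards the tray, its steel cam blocks the axle); grows as the handle swings up and over to the back; 1.9 = stop, fully open (handle about level, pointing to the back). Stays where it is left; takes about 4 N at the paddle. Starts at 0 to 0.2.
- lever_hinge (a point): On the cam lever's hinge axis, which runs along the fork's y; x 1, z 87 mm in the fork's frame (given at y = 0).
- lever_pad (a point): Centre of the red paddle at the end of the cam lever, 75 mm from the hinge axis, at y -70 mm in the fork's frame; the paddle is 30 mm wide (along y), 36 mm along the lever and 12 mm thick.
- wax_tin: Small round jar with a steel lid, 64 mm across, 40 mm high, standing beside the fork. Leave alone. Origin: centre of its underside.
- gouge: Turning gouge lying flat, dark wood handle and steel shaft, 225 mm long, 27 mm thick. Leave alone. Origin: on the bench under the brass ferrule.
- bowl: Turned wooden bowl, 130 mm across, 60 mm high. Leave alone. Origin: centre of its underside.
- glue: White bottle, 56 mm across, 150 mm high. Leave alone. Origin: centre of its underside.
- spindle_blank: Turned wooden spindle piece standing upright, 50 mm across, 110 mm high. Leave alone. Origin: centre of its underside.
Not all that is in view belongs to the job. Several things have the shape of the roller; the one meant has the colours described above.

How it is judged:
By the outcome, as a careful person would: the job done as asked, in the order asked, and still so for the second after the job is handed in, with the robot touching nothing.
It also fails if it takes over 42 s, if anything falls off the work surface, if the arm or the gripper's body presses on something with over 40 N, if the wrist force passes 120 N, or if a joint passes its speed limit or range.

## Working session

There is one attempt and no reset: what is moved stays moved. The work goes in short steps, Python scripts to look and compute and a tool call to move; the robot and the scene stay as the last step left them, time stands still between calls to the robot, and variables do not carry over. Pictures are saved under pics/ and viewed, and the job is handed in when it is done.

Besides the shell and the picture viewer there is one more tool, called after "Call:" as name(argument=value, ...), one argument or row to a line, values as JSON. arm_command: Moves the arm, as the interface text tells. Its arguments: {"type":"object","properties":{"moves":{"type":"array","items":{"type":"array","items":{"type":"array","items":{"type":"number"}}}},"force":{"type":"number"}},"required":["moves"]}

```bash
mkdir -p pics
python3 - <<'E'
from workcell import manip
import cv2
for n in("side","top"):
    im=manip.camera(n); cv2.imwrite(f"pics/{n}0.png",im[:,:,::-1])
    print(n,manip.camera_info(n))
    for q in("fork","roller","cam_lever","wax_tin"):
        for r in manip.regions_of(q,n)[:3]: print(q,[round(float(v)) for v in r["rect"]],round(r["confidence"],2))
    for q in("fork","slot_seat","slot_mouth","tray_rest","lever_hinge","lever_pad","roller"):
        for r in manip.pinpoint(q,n)[:3]: print(q,[round(float(v),1) for v in r["pixel"]],round(r["confidence"],2))
print(manip.get_obs())
E
```

```text
side {'vfov': 48.30327803663412, 'cx': 281.9825798342356, 'cy': 207.0102361168517, 'pose': array([[-0.92534587, -0.25078794,  0.28432452,  0.25881559],
       [-0.37886653,  0.6393297 , -0.6691171 ,  0.80369433],
       [-0.01397062, -0.72688579, -0.68661625,  0.93958433],
       [ 0.        ,  0.        ,  0.        ,  1.        ]])}
fork [264, 191, 348, 285] 0.74
roller [272, 164, 300, 190] 0.82
roller [273, 211, 312, 244] 0.64
cam_lever [313, 192, 338, 219] 0.58
wax_tin [249, 255, 278, 281] 0.57
fork [250.9, 303.1] 0.94
fork [226.3, 295.0] 0.65
slot_seat [227.9, 294.3] 0.83
slot_mouth [242.8, 306.9] 0.75
slot_mouth [379.5, 229.8] 0.31
tray_rest [246.1, 315.3] 0.79
lever_hinge [229.6, 303.1] 0.55
lever_pad [195.8, 325.9] 0.68
roller [226.8, 234.4] 0.92
roller [229.0, 292.2] 0.81
top {'vfov': 55.102844472736464, 'cx': 272.98442387719405, 'cy': 220.7351545956398, 'pose': array([[ 1.04492533e-03, -9.93001244e-01,  1.18099271e-01,
         4.57974922e-01],
       [-9.99768432e-01,  1.50105267e-03,  2.14669448e-02,
        -3.31112834e-02],
       [-2.14939761e-02, -1.18094354e-01, -9.9
[... 593 characters left out ...]
.2, 'joint_pos': array([ 1.29641421,  0.33217797, -0.06467238,  1.46009741,  0.0216129 ,
        1.34991025, -0.08850521]), 'joint_velocities': array([-9.62165655e-04,  2.61415072e-04,  1.12311529e-03, -2.56876672e-05,
        6.42665625e-04, -1.40918338e-03, -4.49723593e-04]), 'tau': array([-9.67128981e-04, -6.25252318e+01,  4.88497317e-02, -3.91815948e+01,
        1.64521899e-02,  2.18769201e-03, -4.36673716e-06]), 'position': array([ 0.15570697, -0.60530672,  0.30395246]), 'ee_rot': array([ 0.70151565,  0.08873867, -0.70150832,  0.08881052]), 'ft_force': array([-1.14134078,  0.47322818,  0.86140923]), 'torque': array([0.00884168, 0.01889219, 0.00419694]), 'grip_width': 1.0035143252199126}
```

Run:
```python
import cv2
a=cv2.imread("pics/side0.png");b=cv2.imread("pics/top0.png")
cv2.imwrite("pics/side0c.png",cv2.resize(a[150:300,200:400],None,fx=4,fy=4,interpolation=cv2.INTER_CUBIC))
cv2.imwrite("pics/top0c.png",cv2.resize(b[150:300,190:390],None,fx=4,fy=4,interpolation=cv2.INTER_CUBIC))
```

```text
(no output)
```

View pics/side0.png

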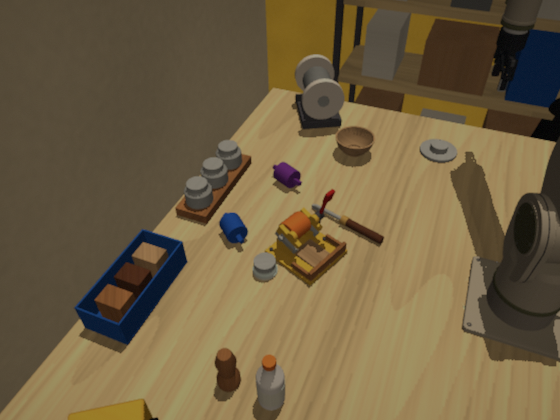

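View pics/top0.png

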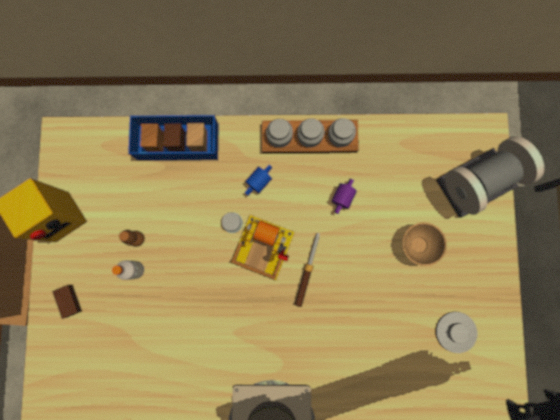

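View pics/side0c.png

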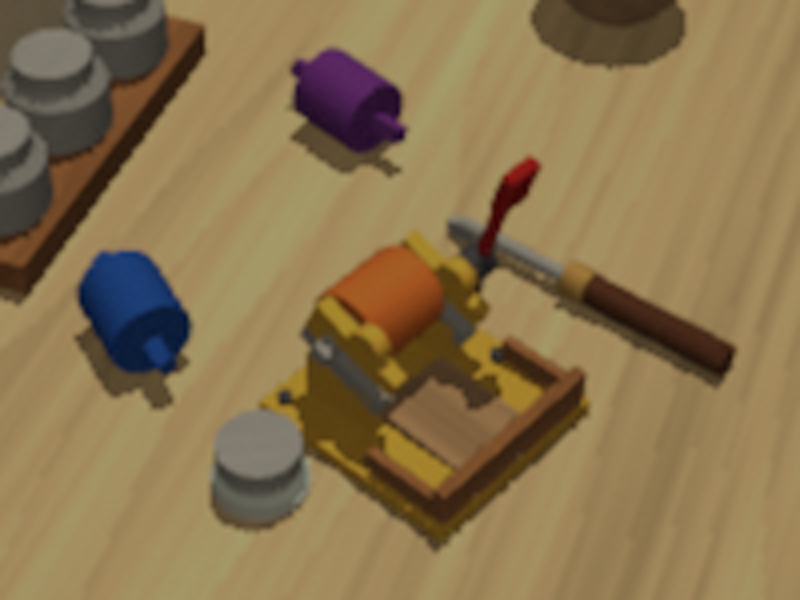

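View pics/top0c.png

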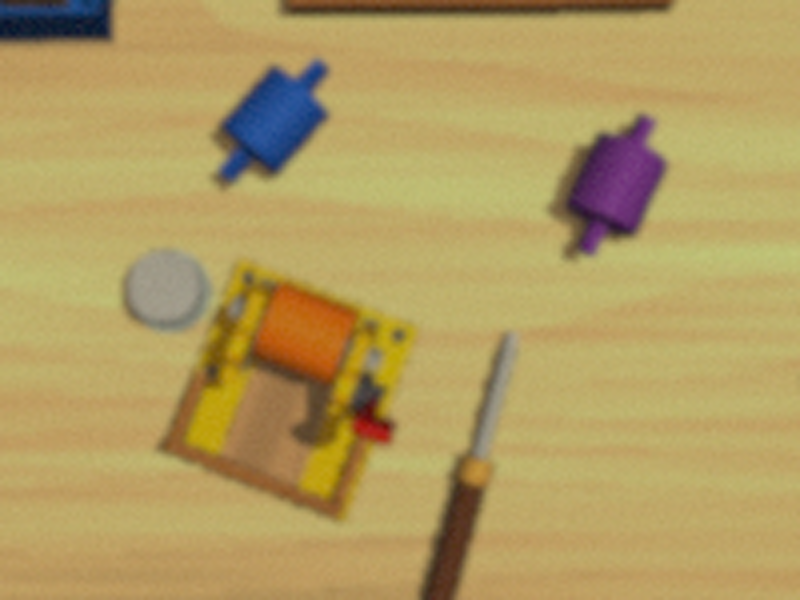

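Candidates for the roller in the top picture: orange at (col 265, row 234) in the yellow fork, blue at (257,180), purple at (344,195). The crop shows that the orange one sits in the fork with the red lever, so I choose that one. In the side picture the red paddle is at about (329,196) and the tray faces the robot.

```bash
cat > h.py <<'E'
import numpy as np
from workcell import manip
from scipy.spatial.transform import Rotation as R
def proj(n,P):
    i=manip.camera_info(n);T=i["pose"];f=210/np.tan(np.radians(i["vfov"]/2))
    p=(np.atleast_2d(P)-T[:3,3])@T[:3,:3]
    return np.c_[f*p[:,0]/p[:,2]+i["cx"],f*p[:,1]/p[:,2]+i["cy"]]
def fw(q,P): # fork mm -> world
    c,s=np.cos(q[2]),np.sin(q[2]);P=np.atleast_2d(P)/1000.
    return np.c_[q[0]+c*P[:,0]-s*P[:,1],q[1]+s*P[:,0]+c*P[:,1],P[:,2]]
E
cat > fit.py <<'E'
from h import *
from scipy.optimize import least_squares
from workcell import manip
obs=[("top",(70,75,12),(250,215.5),1),("top",(70,-75,12),(293.7,232),1),("top",(-88,-70,40),(276,279),.7),("top",(-88,70,40),(230.8,262),.7),
("side",(-90,75,0),(309.5,285.5),1),("side",(-90,-75,6),(346.5,251.5),1),("side",(70,75,6),(266,250.5),1)]
net={"fork":(0,0,0),"slot_seat":(30,0,71),"slot_mouth":(-16,0,52),"tray_rest":(-48,0,46),"lever_hinge":(1,0,87)}
pix={"side":{"fork":(250.9,303.1),"slot_seat":(227.9,294.3),"slot_mouth":(242.8,306.9),"tray_rest":(246.1,315.3),"lever_hinge":(229.6,303.1)},
"top":{"fork":(241.7,261.9),"slot_seat":(234,268.6),"slot_mouth":(248.4,261.3),"tray_rest":(256.2,256),"lever_hinge":(243.6,263.2)}}
for c in pix:
    for k,v in pix[c].items(): obs.append((c,net[k],(v[1],v[0]),.6))
def res(q): return np.concatenate([(proj(c,fw(q,P))[0]-uv)*w for c,P,uv,w in obs])
s=least_squares(res,[.45,0,-.4],loss="soft_l1");q=s.x
print("fork",q)
r=res(q).reshape(-1,2)
for o,e in zip(obs,r): print(o[0],o[1],e.round(1))
def pad(t): a=t-.35; return (1+75*np.sin(a),-70,87+75*np.cos(a))
for t in(0,.1,.2,.3): print(t,proj("side",fw(q,pad(t))).round(1),proj("top",fw(q,pad(t))).round(1))
np.save("q.npy",q)
for P in[(30,0,71),pad(.1),(-16,0,52)]:print(P,fw(q,P).round(3))
E
python3 fit.py
python3 - <<'E'
import cv2
a=cv2.imread("pics/side0.png")
hsv=cv2.cvtColor(a,cv2.COLOR_BGR2HSV)
import numpy as np
for n in("side","top"):
    a=cv2.imread(f"pics/{n}0.png").astype(int)
    m=(a[:,:,2]>110)&(a[:,:,1]<50)&(a[:,:,0]<60); m[:, :200]=0
    ys,xs=np.where(m); print(n,list(zip(xs,ys)))
E
```

```text
fork [ 0.53274683  0.02301121 -0.37971697]
top (70, 75, 12) [-0.6 -1.4]
top (70, -75, 12) [ 0.8 -0.1]
top (-88, -70, 40) [-1.6  0.6]
top (-88, 70, 40) [-0.4  0.1]
side (-90, 75, 0) [-0.1  0.2]
side (-90, -75, 6) [ 0.8 -0.6]
side (70, 75, 6) [-1.8  0.2]
side (0, 0, 0) [-0.2 -0.4]
side (30, 0, 71) [ 0.2 -1.1]
side (-16, 0, 52) [ 0.5 -1.6]
side (-48, 0, 46) [1.1 1.2]
side (1, 0, 87) [ 0.  -1.4]
top (0, 0, 0) [1.  1.5]
top (30, 0, 71) [-1.4 -0.4]
top (-16, 0, 52) [-0.3 -0.1]
top (-48, 0, 46) [0.5 1.3]
top (1, 0, 87) [-0.5 -0.9]
0 [[330.3 197.8]] [[281.6 258.9]]
0.1 [[328.1 195.8]] [[282.6 256.4]]
0.2 [[325.8 194.1]] [[283.6 253.9]]
0.3 [[323.6 192.5]] [[284.6 251.3]]
(30, 0, 71) [[0.561 0.012 0.071]]
(np.float64(-17.555296944089218), -70, np.float64(159.66843162829838)) [[ 0.49  -0.035  0.16 ]]
(-16, 0, 52) [[0.518 0.029 0.052]]
side [(np.int64(332), np.int64(190)), (np.int64(333), np.int64(190)), (np.int64(330), np.int64(191)), (np.int64(331), np.int64(191)), (np.int64(332), np.int64(191)), (np.int64(333), np.int64(191)), (np.int64(329), np.int64(192)), (np.int64(330), np.int64(192)), (
[... 711 characters left out ...]
.int64(281), np.int64(256)), (np.int64(282), np.int64(256)), (np.int64(283), np.int64(256)), (np.int64(284), np.int64(256)), (np.int64(285), np.int64(256)), (np.int64(279), np.int64(257)), (np.int64(280), np.int64(257)), (np.int64(281), np.int64(257)), (np.int64(282), np.int64(257)), (np.int64(283), np.int64(257)), (np.int64(284), np.int64(257)), (np.int64(285), np.int64(257)), (np.int64(286), np.int64(257)), (np.int64(281), np.int64(258)), (np.int64(282), np.int64(258)), (np.int64(283), np.int64(258)), (np.int64(284), np.int64(258)), (np.int64(285), np.int64(258)), (np.int64(286), np.int64(258)), (np.int64(284), np.int64(259)), (np.int64(285), np.int64(259)), (np.int64(286), np.int64(259))]
```

```bash
cat >> h.py <<'E'
L=73.
def state():
    o=manip.get_obs();q=np.load("q.npy");M=R.from_quat(o["ee_rot"]).as_matrix()
    F=R.from_euler("z",q[2]).as_matrix();G=F.T@M
    tip=o["position"]+M[:,0]*L/1000
    t=F.T@(tip-np.r_[q[:2],0])*1000
    print("clk %.2f"%o["clock"],"tip fork mm",t.round(1),"force fork",(F.T@o["ft_force"]).round(1),"grip",round(o["grip_width"],2),"joints",o["joint_pos"].round(2))
    print("tool axes in fork:\n",G.round(3))
    a=np.degrees(np.arctan2(G[1,1],G[0,1]));print("tool y dir in fork deg",a.round(1))
    return t,G
def delta(pts):
    t,G=state()
    p=t
    for w in pts:
        w=np.array(w,float);print(w,"step units tool xyz",(G.T@(w-p)/25).round(2));p=w
E
python3 - <<'E'
from h import *
delta([(-60,-70,230),(-60,-70,150)])
E
```

```text
clk 1.20 tip fork mm [-117.3 -723.3  231. ] force fork [-1.2  0.   0.9] grip 1.0 joints [ 1.3   0.33 -0.06  1.46  0.02  1.35 -0.09]
tool axes in fork:
 [[ 0.     0.59  -0.807]
 [-0.    -0.807 -0.59 ]
 [-1.     0.     0.   ]]
tool y dir in fork deg -53.8
[-60. -70. 230.] step units tool xyz [  0.04 -19.74 -17.28]
[-60. -70. 150.] step units tool xyz [ 3.2 -0.  -0. ]
```

Call:
arm_command(
  moves=[
    [[1,0,0,0,6],[1,0,0,0,6],[1,0,0,0,6],[1,0,0,0,6],[1,0,0,0,6],[1,0,0,0,6.2],[1,0,0,0,0]],
  ],
  force=30,
)

```text
clock: 1.78
position: [0.1558, -0.6053, 0.304]
ee_rot: [0.694, -0.135, -0.694, -0.135]
ft_force: [-0.7, 0.5, 0.1]
grip_width: 0.006
```

Run:
```python
from h import *
delta([(-60,-70,230),(-60,-70,150)])
```

```text
clk 1.78 tip fork mm [-117.2 -723.3  231. ] force fork [-0.9  0.2  0.1] grip 0.01 joints [ 1.23  0.33  0.02  1.46 -0.01  1.35 -0.71]
tool axes in fork:
 [[ 0.    -0.005 -1.   ]
 [-0.    -1.     0.005]
 [-1.     0.    -0.   ]]
tool y dir in fork deg -90.3
[-60. -70. 230.] step units tool xyz [  0.04 -26.14  -2.15]
[-60. -70. 150.] step units tool xyz [ 3.2 -0.   0. ]
```

Call:
arm_command(
  moves=[
    [[1,0,-1,-0.1,0],[1,0,-1,-0.1,0],[1,0,-1,-0.1,0],[1,0,-1,-0.1,0],[1,0,-1,-0.1,0],[1,0,-1,-0.1,0],[1,0,-1,-0.1,0],[1,0,-1,-0.1,0],[1,0,-1,-0.1,0],[1,0,-1,-0.1,0],[1,0,-1,-0.1,0],[1,0,-1,-0.1,0]],
  ],
)

```text
clock: 2.78
position: [0.2953, -0.3367, 0.3041]
ee_rot: [0.695, -0.132, -0.695, -0.132]
ft_force: [-0.3, 0.3, -0.1]
grip_width: 0.0
```

Call:
arm_command(
  moves=[
    [[1,0,-1,-0.1,0],[1,0,-1,-0.1,0],[1,0,-1,-0.1,0],[1,0,-1,-0.1,0],[1,0,-1,-0.1,0],[1,0,-1,-0.1,0],[1,0,-1,-0.1,0],[1,0,-1,-0.1,0],[1,0,-1,-0.1,0],[1,0,-1,0,0],[1,0,-1,0,0],[1,0,-0.5,0,0]],
  ],
)

```text
clock: 3.78
position: [0.4232, -0.0763, 0.3042]
ee_rot: [0.695, -0.131, -0.695, -0.131]
ft_force: [1.1, 0.4, 0.3]
grip_width: 0.002
```

Call:
arm_command(
  moves=[
    [[1,0,-1,0,0],[1,0,-1,0,0],[1,0,-0.5,0,0],[1,0,0,0,0],[1,0,0,0,0]],
  ],
)

```text
clock: 4.2
position: [0.4456, -0.0208, 0.3039]
ee_rot: [0.695, -0.132, -0.695, -0.132]
ft_force: [-0.0, -0.8, -0.9]
grip_width: -0.002
```

Run:
```python
from h import *
import cv2
delta([(-60,-70,150)])
for n,(x,y) in(("side",(200,100)),("top",(190,150))):
    im=manip.camera(n)[:,:,::-1]; cv2.imwrite(f"pics/{n}1.png",cv2.resize(im[y:y+150,x:x+200],None,fx=4,fy=4,interpolation=cv2.INTER_CUBIC))
q=np.load("q.npy");t,G=state();print("tip px crop",(proj("side",fw(q,t))-[200,100])*4,(proj("top",fw(q,t))-[190,150])*4)
```

```text
clk 4.20 tip fork mm [-64.7 -73.1 230.9] force fork [ 0.3 -0.7 -0.9] grip -0.0 joints [ 0.62 -0.04 -0.65  1.88 -0.02  1.3  -1.97]
tool axes in fork:
 [[ 0.     0.004 -1.   ]
 [-0.    -1.    -0.004]
 [-1.     0.    -0.   ]]
tool y dir in fork deg -89.8
[-60. -70. 150.] step units tool xyz [ 3.24 -0.12 -0.19]
clk 4.30 tip fork mm [-64.5 -74.3 230.9] force fork [ 0.9 -0.2 -0.4] grip -0.0 joints [ 0.62 -0.04 -0.65  1.88 -0.02  1.3  -1.97]
tool axes in fork:
 [[ 0.     0.    -1.   ]
 [-0.001 -1.    -0.   ]
 [-1.     0.001 -0.   ]]
tool y dir in fork deg -90.0
tip px crop [[585.49578763 325.86165939]] [[349.21369861 494.81700248]]
```

View pics/side1.png

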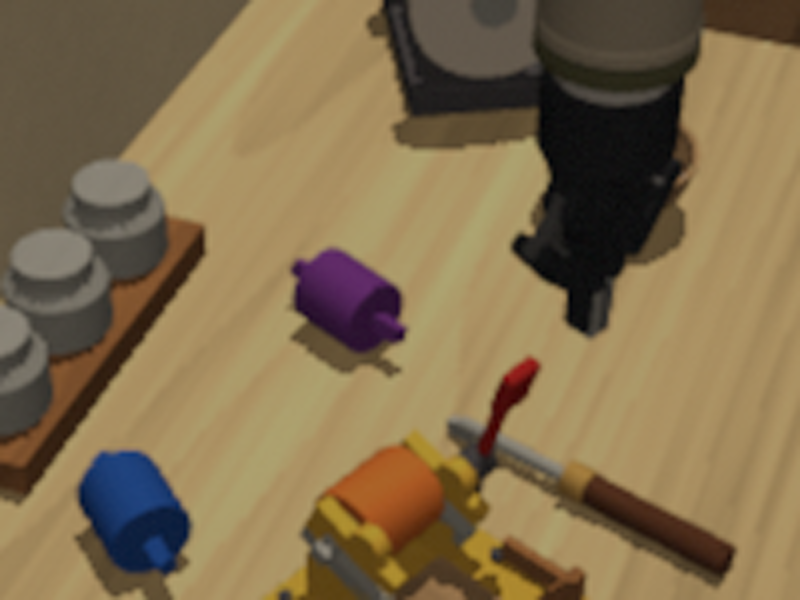

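View pics/top1.png

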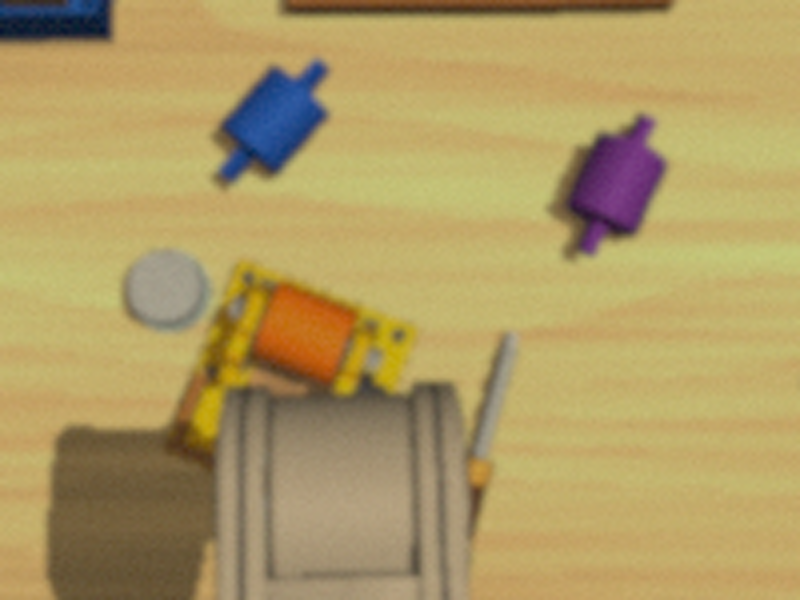

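The fingertip shows at about (590,330) in the side crop and calibration predicts (585,326), so they agree. The red paddle, at (518,380), is just behind and below the tip. I'll descend in front of it.

Call:
arm_command(
  moves=[
    [[1,0.7,-0.1,0,0],[1,0.8,0,0,0],[1,0.8,0,0,0],[1,0.8,0,0,0],[1,0.1,0,0,0],[1,0,0,0,0]],
  ],
)

```text
clock: 4.8
position: [0.4458, -0.0196, 0.2233]
ee_rot: [-0.694, 0.134, 0.695, 0.134]
ft_force: [-0.1, 0.8, 0.8]
grip_width: 0.0
```

Run:
```python
from h import *
delta([(-39,-70,150),(-16,-70,154),(14,-70,157),(40,-70,143),(58,-70,119),(65,-70,93)])
```

```text
clk 4.80 tip fork mm [-65.1 -71.9 150.3] force fork [-0.4  0.7  0.8] grip 0.0 joints [ 0.61  0.05 -0.67  1.98  0.03  1.13 -2.03]
tool axes in fork:
 [[-0.002 -0.001 -1.   ]
 [-0.001 -1.     0.001]
 [-1.     0.001  0.002]]
tool y dir in fork deg -90.0
[-39. -70. 150.] step units tool xyz [ 0.01 -0.08 -1.04]
[-16. -70. 154.] step units tool xyz [-0.16 -0.   -0.92]
[ 14. -70. 157.] step units tool xyz [-0.12 -0.   -1.2 ]
[ 40. -70. 143.] step units tool xyz [ 0.56 -0.   -1.04]
[ 58. -70. 119.] step units tool xyz [ 0.96 -0.   -0.72]
[ 65. -70.  93.] step units tool xyz [ 1.04 -0.   -0.28]
```

Pushing the lever up and over, first part.

Call:
arm_command(
  moves=[
    [[1,0,-0.08,-0.52,0],[1,0,0,-0.52,0],[1,-0.05,0,-0.3,0],[1,-0.05,0,-0.3,0],[1,-0.06,0,-0.32,0],[1,-0.04,0,-0.4,0],[1,-0.04,0,-0.4,0],[1,-0.04,0,-0.4,0],[1,0,0,0,0]],
  ],
)

```text
clock: 5.55
position: [0.5223, -0.0472, 0.231]
ee_rot: [0.695, -0.134, -0.694, -0.134]
ft_force: [-0.2, -0.7, -0.7]
grip_width: -0.004
```

Run:
```python
from h import *
import cv2
delta([(40,-70,143),(58,-70,119),(65,-70,93)])
im=manip.camera("side")[:,:,::-1]; cv2.imwrite(f"pics/side2.png",cv2.resize(im[130:280,220:420],None,fx=4,fy=4,interpolation=cv2.INTER_CUBIC))
```

```text
clk 5.55 tip fork mm [ 16.4 -69.1 158. ] force fork [ 0.  -0.7 -0.7] grip -0.0 joints [ 0.58  0.23 -0.64  1.79  0.15  1.17 -2.06]
tool axes in fork:
 [[ 0.001 -0.001 -1.   ]
 [ 0.001 -1.     0.001]
 [-1.    -0.001 -0.001]]
tool y dir in fork deg -90.1
[ 40. -70. 143.] step units tool xyz [ 0.6   0.04 -0.94]
[ 58. -70. 119.] step units tool xyz [ 0.96 -0.   -0.72]
[ 65. -70.  93.] step units tool xyz [ 1.04  0.   -0.28]
```

View pics/side2.png

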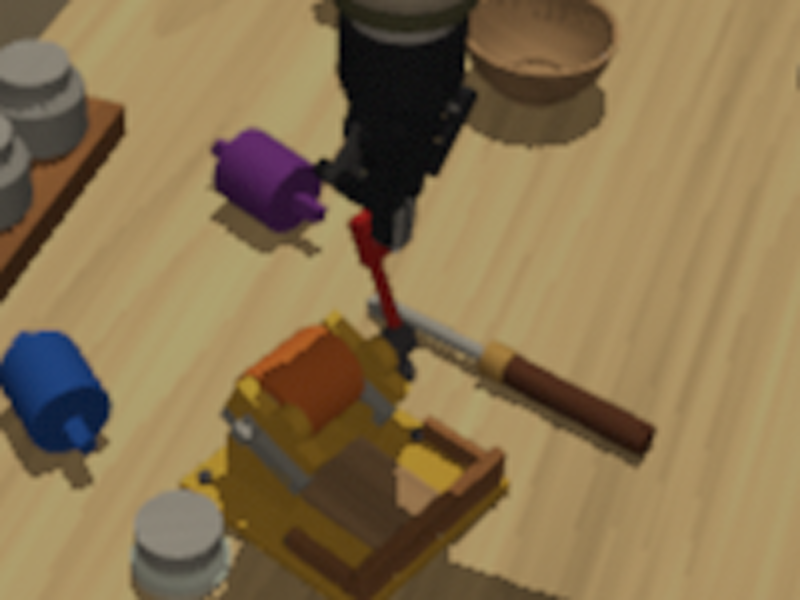

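The lever has swung past upright, with the red paddle at about (370,235) behind the fingers. I'll continue over and down.

Call:
arm_command(
  moves=[
    [[1,0.2,0,-0.31,0],[1,0.2,0,-0.31,0],[1,0.2,0,-0.31,0],[1,0.32,0,-0.24,0],[1,0.32,0,-0.24,0],[1,0.32,0,-0.24,0],[1,0.34,0,-0.1,0],[1,0.34,0,-0.1,0],[1,0.34,0,-0.1,0],[1,0.1,0,0,0],[1,0,0,0,0]],
  ],
)

```text
clock: 6.52
position: [0.5662, -0.0641, 0.1668]
ee_rot: [0.695, -0.134, -0.694, -0.133]
ft_force: [-15.7, 1.8, 38.3]
grip_width: 0.0
```

Run:
```python
from h import *
import cv2
delta([(65,-70,90)])
im=manip.camera("side")[:,:,::-1]; cv2.imwrite(f"pics/side3.png",cv2.resize(im[130:280,220:420],None,fx=4,fy=4,interpolation=cv2.INTER_CUBIC))
```

```text
clk 6.52 tip fork mm [ 63.4 -68.6  93.8] force fork [-15.2  -4.1  38.3] grip 0.0 joints [ 0.53  0.39 -0.6   1.74  0.25  1.08 -2.1 ]
tool axes in fork:
 [[ 0.001 -0.    -1.   ]
 [-0.002 -1.     0.   ]
 [-1.     0.002 -0.001]]
tool y dir in fork deg -90.0
[ 65. -70.  90.] step units tool xyz [ 0.15  0.06 -0.07]
```

View pics/side3.png

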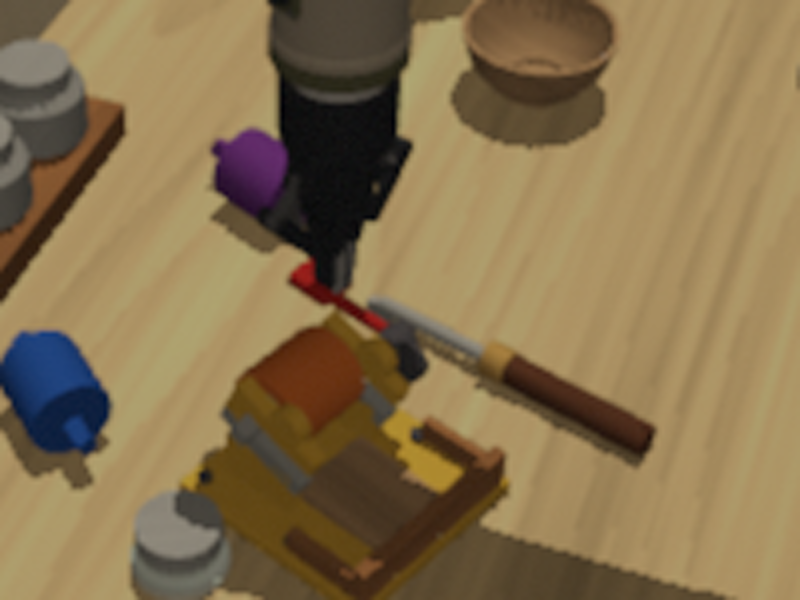

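The lever is at its stop: 38 N upward, tip at 93.8 mm where about 93 was expected. I'll lift off and check its angle.

Call:
arm_command(
  moves=[
    [[1,-0.3,0,0.05,0],[1,-0.8,0,0,0],[1,-0.8,0,0,0],[1,-0.8,0,0,0],[0.8,-0.4,-0.8,-0.4,0],[0.8,0,-0.9,-0.4,0],[0.8,0,-0.9,-0.4,0],[0.8,0,-0.2,0,0],[0.8,0,0,0,0]],
  ],
)

```text
clock: 7.32
position: [0.6186, -0.0081, 0.24]
ee_rot: [-0.694, 0.132, 0.695, 0.133]
ft_force: [0.0, 0.5, 0.1]
grip_width: 0.203
```

Run:
```python
from h import *
import cv2
delta([(95,0,160),(95,0,60)])
im=manip.camera("side")[:,:,::-1]; cv2.imwrite(f"pics/side4.png",cv2.resize(im[130:280,220:420],None,fx=4,fy=4,interpolation=cv2.INTER_CUBIC))
q=np.load("q.npy")
for t in(1.5,1.7,1.8,1.9):
    a=t-.35; print(t,(proj("side",fw(q,(1+75*np.sin(a),-70,87+75*np.cos(a))))-[220,130])*4)
```

```text
clk 7.32 tip fork mm [ 91.1   2.9 167. ] force fork [-0.2  0.5  0.1] grip 0.2 joints [ 0.42  0.43 -0.63  1.53  0.26  1.26 -2.19]
tool axes in fork:
 [[-0.002  0.003 -1.   ]
 [ 0.    -1.    -0.003]
 [-1.    -0.     0.002]]
tool y dir in fork deg -89.9
[ 95.   0. 160.] step units tool xyz [ 0.28  0.12 -0.16]
[95.  0. 60.] step units tool xyz [ 4.    0.   -0.01]
1.5 [[327.44629008 250.39115599]]
1.7 [[321.87448275 263.12364722]]
1.8 [[320.32270012 270.45522999]]
1.9 [[319.60031087 278.32999853]]
```

View pics/side4.png

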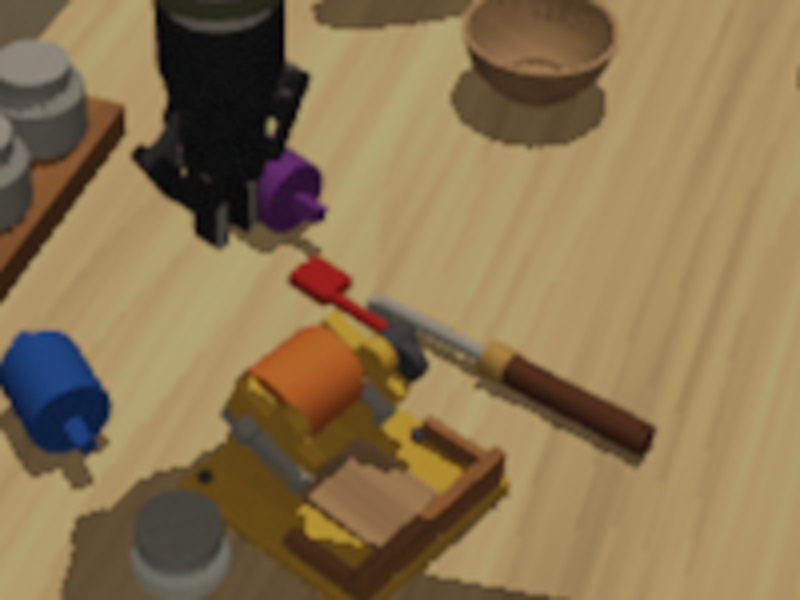

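The paddle is at about (322,280) in the crop and the prediction for 1.9 rad is (320,278), so the lever is fully open. The roller is still seated. Next I'll go down behind the roller.

Call:
arm_command(
  moves=[
    [[0.8,0.8,0.12,-0.15,0],[0.8,0.9,0,0,0],[0.8,0.9,0,0,0],[0.8,0.9,0,0,0],[0.8,0.8,0,0,0],[0.8,0,0,0,0]],
  ],
)

```text
clock: 7.87
position: [0.618, -0.0162, 0.1293]
ee_rot: [-0.692, 0.135, 0.697, 0.133]
ft_force: [0.2, -0.7, -0.3]
grip_width: 0.193
```

Run:
```python
from h import *
delta([(74,0,59)])
```

```text
clk 7.87 tip fork mm [93.2 -5.1 56.3] force fork [ 0.4 -0.6 -0.3] grip 0.19 joints [ 0.4   0.54 -0.59  1.63  0.33  1.08 -2.23]
tool axes in fork:
 [[-0.006 -0.002 -1.   ]
 [-0.004 -1.     0.002]
 [-1.     0.004  0.006]]
tool y dir in fork deg -90.1
[74.  0. 59.] step units tool xyz [-0.1  -0.2   0.77]
```

Call:
arm_command(
  moves=[
    [[0.8,-0.08,0,0.3,0],[0.8,0,0,0.25,0],[0.8,0,0,0,0],[0.8,0,0,0,0]],
  ],
)

```text
clock: 8.2
position: [0.6084, -0.009, 0.1376]
ee_rot: [0.695, -0.134, -0.694, -0.133]
ft_force: [-0.4, 0.4, 0.3]
grip_width: 0.197
```

Run:
```python
from h import *
import cv2
delta([(71,0,59)])
for n,(x,y) in(("side",(220,130)),("top",(190,150))):
    im=manip.camera(n)[:,:,::-1]; cv2.imwrite(f"pics/{n}5.png",cv2.resize(im[y:y+150,x:x+200],None,fx=4,fy=4,interpolation=cv2.INTER_CUBIC))
```

```text
clk 8.20 tip fork mm [82.3 -1.7 64.6] force fork [-0.6  0.3  0.3] grip 0.2 joints [ 0.41  0.51 -0.6   1.66  0.32  1.07 -2.24]
tool axes in fork:
 [[ 0.002  0.    -1.   ]
 [ 0.    -1.    -0.   ]
 [-1.    -0.    -0.002]]
tool y dir in fork deg -90.0
[71.  0. 59.] step units tool xyz [ 0.22 -0.07  0.45]
```

View pics/side5.png

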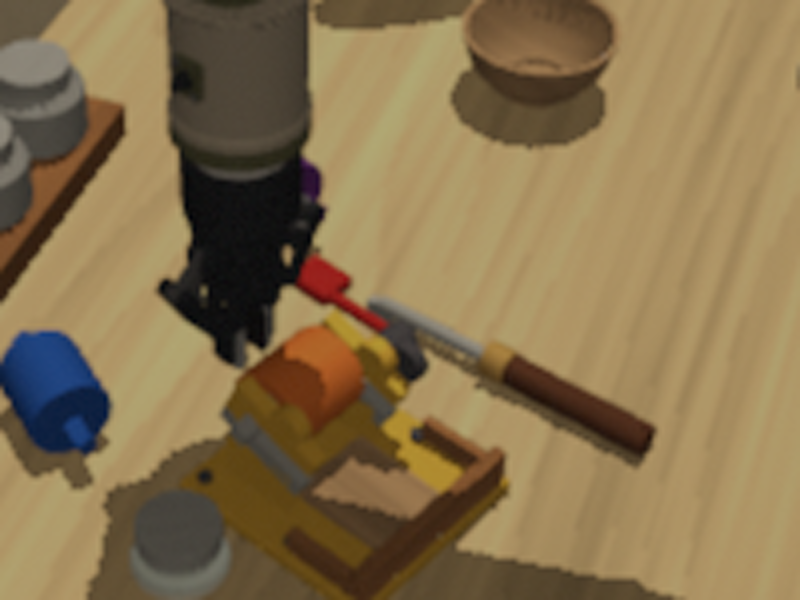

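Run:
```python
from h import *
from scipy.optimize import least_squares
q=np.load("q.npy");t,G=state()
for px in((163,288),(195,325),(325,210),(318,225),(232,360),(262,345)):
    u=np.array(px)/4+[220,130]
    for xo in(-8,0,8):
        s=least_squares(lambda v:proj("side",fw(q,(t[0]+xo,v[0],v[1])))[0]-u,[0,100]).x
        print(px,xo,s.round(0),"above tip",(s[1]-t[2]).round(0))
```

```text
clk 8.30 tip fork mm [82.5 -1.9 64. ] force fork [-0.1  0.6 -0.3] grip 0.2 joints [ 0.41  0.51 -0.6   1.66  0.32  1.07 -2.24]
tool axes in fork:
 [[ 0.002 -0.    -1.   ]
 [ 0.    -1.     0.   ]
 [-1.    -0.    -0.002]]
tool y dir in fork deg -90.0
(163, 288) -8 [ 72. 177.] above tip 113.0
(163, 288) 0 [ 65. 167.] above tip 103.0
(163, 288) 8 [ 58. 157.] above tip 93.0
(195, 325) -8 [ 48. 129.] above tip 65.0
(195, 325) 0 [ 40. 118.] above tip 54.0
(195, 325) 8 [ 33. 108.] above tip 44.0
(325, 210) -8 [-73. 148.] above tip 84.0
(325, 210) 0 [-82. 138.] above tip 74.0
(325, 210) 8 [-91. 128.] above tip 64.0
(318, 225) -8 [-66. 139.] above tip 75.0
(318, 225) 0 [-75. 129.] above tip 65.0
(318, 225) 8 [-84. 119.] above tip 55.0
(232, 360) -8 [16. 75.] above tip 11.0
(232, 360) 0 [ 8. 63.] above tip -1.0
(232, 360) 8 [ 0. 52.] above tip -12.0
(262, 345) -8 [-12.  68.] above tip 4.0
(262, 345) 0 [-20.  57.] above tip -7.0
(262, 345) 8 [-29.  46.] above tip -18.0
```

View pics/top5.png

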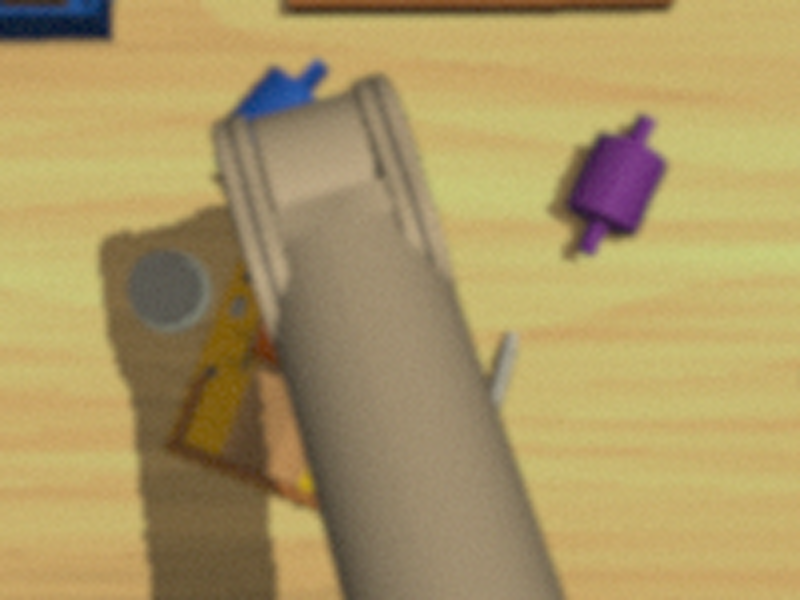

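The finger pair is behind the roller in the side picture, tips at about (232,360) and (262,345). The gripper's outer knuckles stay clear of the cheeks while the tips are at z ≥ 57 mm, so I'll push slowly at 64 down to 58 mm.

Call:
arm_command(
  moves=[
    [[0.8,0,-0.07,0.2,0],[0.8,0,0,0.2,0],[0.8,0,0,0.15,0],[0.8,0,0,0.15,0],[0.8,0,0,0.12,0],[0.8,0.01,0,0.12,0],[0.8,0.01,0,0.12,0],[0.8,0,0,0,0]],
  ],
)

```text
clock: 8.97
position: [0.5837, 0.0026, 0.1353]
ee_rot: [-0.694, 0.133, 0.695, 0.133]
ft_force: [0.5, 0.1, 0.1]
grip_width: 0.202
```

Run:
```python
from h import *
import cv2
delta([(25,0,58)])
for n,(x,y) in(("side",(220,130)),):
    im=manip.camera(n)[:,:,::-1]; cv2.imwrite(f"pics/{n}6.png",cv2.resize(im[y:y+150,x:x+200],None,fx=4,fy=4,interpolation=cv2.INTER_CUBIC))
```

```text
clk 8.97 tip fork mm [54.8 -0.1 62.3] force fork [0.4 0.3 0.1] grip 0.2 joints [ 0.41  0.47 -0.61  1.73  0.3   1.04 -2.25]
tool axes in fork:
 [[-0.  0. -1.]
 [-0. -1. -0.]
 [-1.  0.  0.]]
tool y dir in fork deg -90.0
[25.  0. 58.] step units tool xyz [ 0.17 -0.    1.19]
```

View pics/side6.png

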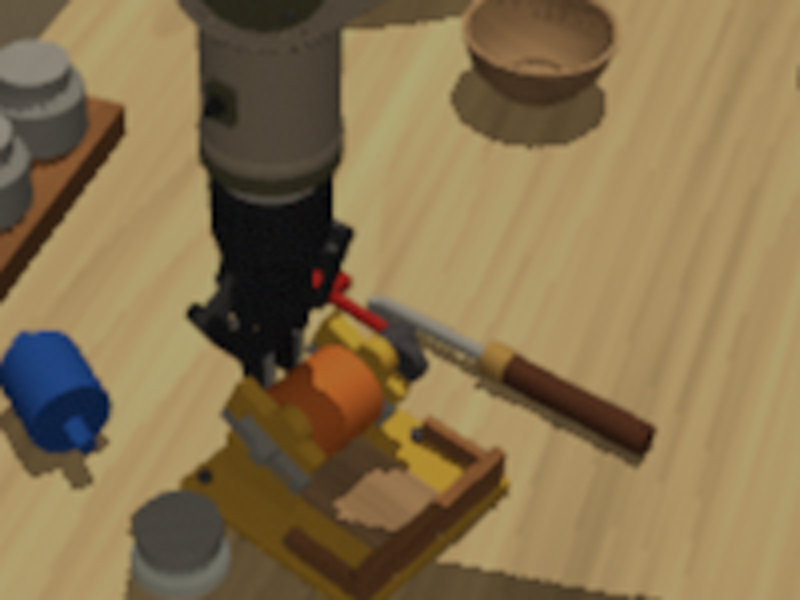

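The roller has slid about 16 mm down the slots, staying square, and the force is near zero at rest. I'll carry on slowly.

Call:
arm_command(
  moves=[
    [[0.8,0.02,0,0.1,0],[0.8,0.02,0,0.1,0],[0.8,0.02,0,0.1,0],[0.8,0.02,0,0.1,0],[0.8,0.02,0,0.1,0],[0.8,0.02,0,0.1,0],[0.8,0.02,0,0.1,0],[0.8,0.02,0,0.1,0],[0.8,0,0,0,0]],
  ],
)

```text
clock: 9.77
position: [0.5651, 0.0101, 0.1313]
ee_rot: [-0.694, 0.133, 0.695, 0.133]
ft_force: [0.5, 0.7, 0.6]
grip_width: 0.202
```

Run:
```python
from h import *
import cv2
delta([(25,0,58)])
for n,(x,y) in(("side",(220,130)),):
    im=manip.camera(n)[:,:,::-1]; cv2.imwrite(f"pics/{n}7.png",cv2.resize(im[y:y+150,x:x+200],None,fx=4,fy=4,interpolation=cv2.INTER_CUBIC))
```

```text
clk 9.77 tip fork mm [34.9 -0.  58.3] force fork [0.2 0.8 0.6] grip 0.2 joints [ 0.42  0.44 -0.62  1.78  0.29  1.02 -2.27]
tool axes in fork:
 [[-0.  0. -1.]
 [-0. -1. -0.]
 [-1.  0.  0.]]
tool y dir in fork deg -90.0
[25.  0. 58.] step units tool xyz [ 0.01 -0.    0.39]
```

View pics/side7.png

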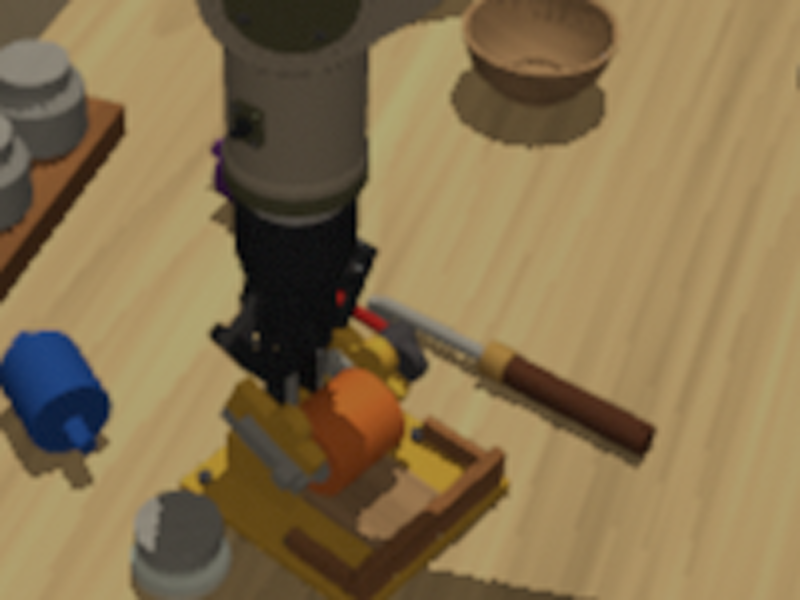

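The axle is near the mouths, with its end at about (300,480), and the roller is square. Now the last stretch, more slowly.

Call:
arm_command(
  moves=[
    [[0.8,0,0,0.08,0],[0.8,0,0,0.08,0],[0.8,0,0,0.06,0],[0.8,0,0,0.06,0],[0.8,0,0,0.06,0],[0.8,0,0,0.06,0],[0.8,0,0,0.06,0],[0.8,0,0,0.06,0],[0.8,0,0,0.06,0],[0.8,0,0,0,0]],
  ],
)

```text
clock: 10.65
position: [0.5519, 0.0153, 0.1314]
ee_rot: [-0.694, 0.134, 0.694, 0.133]
ft_force: [1.2, -0.2, -0.2]
grip_width: 0.197
```

Run:
```python
from h import *
import cv2
delta([(20,0,58)])
for n,(x,y) in(("side",(220,130)),):
    im=manip.camera(n)[:,:,::-1]; cv2.imwrite(f"pics/{n}8.png",cv2.resize(im[y:y+150,x:x+200],None,fx=4,fy=4,interpolation=cv2.INTER_CUBIC))
```

```text
clk 10.65 tip fork mm [20.6 -0.1 58.4] force fork [ 1.2  0.2 -0.2] grip 0.2 joints [ 0.42  0.41 -0.63  1.81  0.28  1.01 -2.27]
tool axes in fork:
 [[-0. -0. -1.]
 [-0. -1.  0.]
 [-1.  0.  0.]]
tool y dir in fork deg -90.0
[20.  0. 58.] step units tool xyz [ 0.02 -0.    0.02]
```

View pics/side8.png

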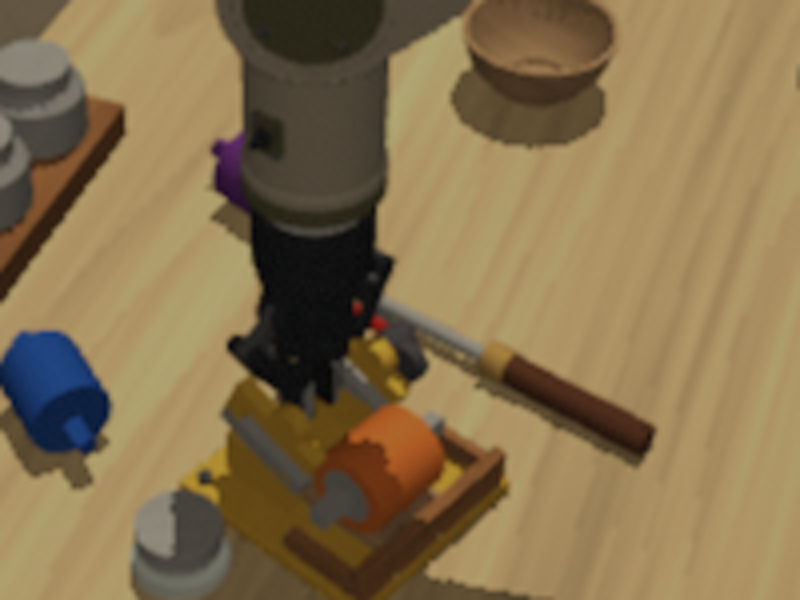

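The roller has left the slots and lies near the lip, its axle ends at about (325,512) and (435,425). I'll back off, up and to the back, then check.

Call:
arm_command(
  moves=[
    [[0.8,-0.2,0,-0.2,0],[0.8,-0.8,0,-0.2,0],[0.8,-1,0,0,0],[0.8,-1,0,0,0],[0.8,-1,0,-0.5,0],[0.8,-1,0,-1,0],[0.8,-0.8,0,-1,0],[0.8,0,0,-1,0],[0.8,0,1,-1,0],[0.8,0,1,-0.5,0],[0.8,0,1,0,0],[0.8,0,1,0,0]],
  ],
)

```text
clock: 11.7
position: [0.6407, -0.1295, 0.2762]
ee_rot: [-0.694, 0.134, 0.694, 0.134]
ft_force: [0.6, -0.1, -0.3]
grip_width: 0.201
```

Call:
arm_command(
  moves=[
    [[0.8,0,1,0,0],[0.8,0,1,0,0],[0.8,0,1,0,0],[0.8,0,1,0,0],[0.8,0,1,0,0],[0.8,0,1,0,0],[0.8,0,1,0,0],[0.8,0,1,0,0],[0.8,0,0,0,0],[0.8,0,0,0,0]],
  ],
)

```text
clock: 12.53
position: [0.5655, -0.3157, 0.2765]
ee_rot: [-0.694, 0.135, 0.694, 0.135]
ft_force: [0.3, -0.3, 0.6]
grip_width: 0.198
```

Run:
```python
from h import *
import cv2
state();q=np.load("q.npy")
for n,(x,y) in(("side",(220,130)),("top",(190,150))):
    im=manip.camera(n)[:,:,::-1]; cv2.imwrite(f"pics/{n}9.png",cv2.resize(im[y:y+150,x:x+200],None,fx=4,fy=4,interpolation=cv2.INTER_CUBIC))
    for P in((-48,58,46),(-48,-58,46),(-48,0,46),(76,-70,88.5)): print(n,P,((proj(n,fw(q,P))[0]-[x,y])*4).round())
```

```text
clk 12.53 tip fork mm [ 156.  -302.5  203.5] force fork [ 0.4 -0.2  0.6] grip 0.2 joints [ 0.82  0.45 -0.52  1.41  0.22  1.34 -1.66]
tool axes in fork:
 [[-0.    -0.004 -1.   ]
 [-0.001 -1.     0.004]
 [-1.     0.001  0.   ]]
tool y dir in fork deg -90.2
side (-48, 58, 46) [327. 523.]
side (-48, -58, 46) [447. 424.]
side (-48, 0, 46) [389. 472.]
side (76, -70, 88.5) [320. 278.]
top (-48, 58, 46) [195. 404.]
top (-48, -58, 46) [340. 463.]
top (-48, 0, 46) [267. 433.]
top (76, -70, 88.5) [418. 308.]
```

View pics/side9.png

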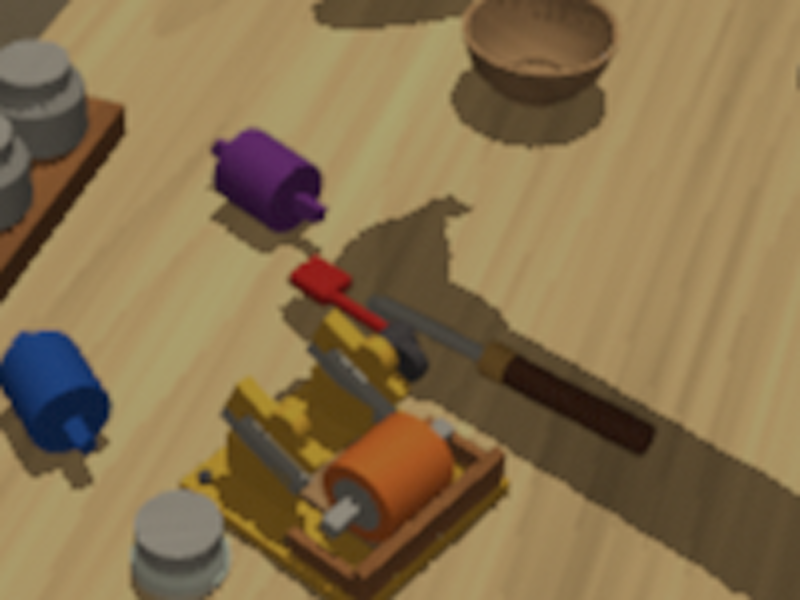

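View pics/top9.png

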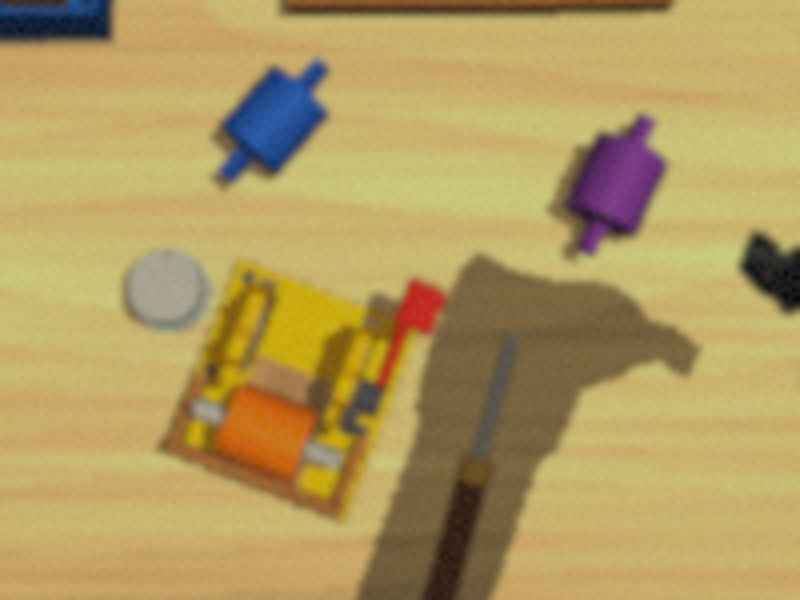

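The roller lies in the tray at the predicted spot: axle ends in the top crop at about (195,408) and (340,458), predicted (195,404) and (340,463). It is parallel to the lip. The lever paddle matches 1.9 rad in both views, and the blue and purple rollers, tin, gouge and bowl have not moved. Handing in.

```bash
python3 -c "
from workcell import manip
print(manip.hand_in(), manip.get_obs()['clock'])"
```

```text
the job is handed in; nothing more can be done
the job is handed in; nothing more can be done
```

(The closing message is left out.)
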